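# Drive the stuck orange sleeve out of the centrifuge carrier

## Task

The orange reducing sleeve has to come out of the aluminium centrifuge carrier. Take the red-handled drift out of the grey tool stand, put its rod into the bore above the orange sleeve and, holding it, press it straight down until its collar sits on the carrier, so that the sleeve drops into the green tray underneath. Let go, leaving the drift standing in the bore and the blue sleeve where it is.

Things in the scene. Friction and masses are not known exactly. Their poses are not given: they have to be found in the camera images.
- drift_grip (a point): Drift, 0.2-0.3 kg, upright: red round handle 26 mm wide, 60 tall, on a steel collar (46 wide, 8 thick) above a rod 18 mm wide, 70 long. Point: handle centre, 38 mm above collar underside, 108 above rod tip; z up the axis. Hangs by its collar in a well of a grey stand 85 mm high: lift 75 straight up to clear. In the well 90 mm away: a slim 6 mm rod, black handle, which passes through the sleeve.
- sleeve_mid (a point): Orange sleeve: plastic tube, 30 mm outside, 10 inside, 34 tall, upright in one of the carrier's two bores, concentric within 2 mm, its top 6 mm below the carrier's top. Point: its centre. Two spring catches under the bore hold it: a push of 5 to 10 N, more than the drift's weight, over the first 10 mm gets it past them; then it slides and drops out.
- blue_sleeve_mid (a point): Blue sleeve, the same size, in the carrier's other bore, 80 mm away; it stays there. Point: its centre.
- carrier: Fixed aluminium block, 75 x 165 mm (x, y), 40 thick, on four legs: top 130, underside 90 mm above the bench, over a green tray 150 x 190 mm, rim 20 high. Two upright through bores, 34 mm wide, mouths slightly wider, on its y axis 40 mm either side of the middle. Origin at bench height under the middle; z up. Drift seated: handle centre 168 mm above the bench, rod tip 30 mm below the block.
Mind the look-alikes: they are no part of the job. Leave any yellow look-alike of the part that bears drift_grip alone.

How it is judged (in metres and radians):
On the way:
1. the orange sleeve leaves the bore downwards while the gripper holds the drift in that bore (contact force between the fingers and drift above 1 N and height (world z) of sleeve_mid below 0.078 m and z of drift_grip in the frame of carrier below 0.2 m and x of drift_grip in the frame of carrier between -0.025 and 0.025 m and y of drift_grip in the frame of carrier between -0.065 and 0.065 m), for 0.05 s.
At the end, for the whole second after the job is handed in: The orange sleeve is in the tray (centre below 45 mm, within the tray's outline); the drift, released and at rest, stands in the bore, collar on the carrier within 10 mm, upright within 10 degrees; the blue sleeve is within 12 mm of where it was (height (world z) of sleeve_mid below 0.045 m and x of sleeve_mid in the frame of carrier between -0.08 and 0.08 m and y of sleeve_mid in the frame of carrier between -0.1 and 0.1 m and z of drift_grip in the frame of carrier between 0.155 and 0.178 m and x of drift_grip in the frame of carrier between -0.025 and 0.025 m and y of drift_grip in the frame of carrier between -0.065 and 0.065 m and angle between drift_grip's own z axis and vertical below 0.18 rad and linear speed of drift below 0.05 m/s and distance of blue_sleeve_mid from where it was at the start of the episode below 0.012 m); the robot touches nothing.
It fails at once if the blue sleeve is pushed more than 15 mm from its place (distance of blue_sleeve_mid from where it was at the start of the episode above 0.015 m).
It also fails if it takes over 37 s, if anything falls off the work surface, if the arm or the gripper's body presses on something with over 40 N, if the wrist force passes 120 N, or if a joint passes its speed limit or range.

## Robot

A 6-joint arm with a two-finger parallel gripper is mounted at the origin on the work surface. World frame = base frame: x ahead of the robot, y to its left, z up, the work surface at z = 0. Lengths are in m, angles in degrees, forces in N, time in s.
With the tool pointing down it reaches from about 0.3 to 0.875 m from the base axis. Payload 6.4 kg.
Tool frame: the origin (TCP) lies between the finger pads; the fingertips stand 25 mm ahead of it and the grasp point (between the pads) lies 6 mm ahead of it (arm.finger_overhang is the distance from the TCP to the fingertips, in m); z points along the fingers, y is the line along which they close (so a half turn about z gives the same grasp; the last joint's range is limited). The gripper opens to 85 mm and grips with 20 to 120 N. Pads are 22 mm wide; open, the fingers measure 114 mm over their backs; the gripper's body (76 mm by 85 mm) begins 54 mm behind the grasp point. The pads swing forward as they close: fully open they stand 13 mm farther back than shut.
Start: joints at [-88.826, 10.359, 92.074, -0, 77.567, -11.82], TCP at [0.129, -0.56, 0.256] pointing down, gripper open.
Joint ranges: [-171.53, 171.53], [-51.25, 118.39], [17.06, 147.69], [-65.23, 245.23], [0, 150.52], [-178.68, 178.68]. Speed limits (degrees/s): [147.25, 147.25, 172.46, 180, 180, 180].

## Interface

Orientations are given as a 3x3 rotation matrix whose columns are the frame's x, y, z axes.
In Python, from bench import sensors, vision, arm, regions_of, landmark_of gives the robot as it stands. The module is installed in compiled form; this text tells all that it offers.
- The arm moves only by the tool arm_command, never from a script. Its argument "series" is a list of rows, each a list of 2 entries, a list of its own where there are three numbers: the shift along the tool's x, y, z in units of 40 mm (1.0 is 40 mm), then the turn about the tool's z in units of 5 degrees (1.0 is 5 degrees). A call has exactly 5 rows; each row is the pose to reach, as a shift and turn from the pose commanded when the call began, along the tool's axes at that moment; what a row does not reach only later rows make up. A row lasts 1/12 s, in which the tool goes at most 41.7 mm and 7.16 degrees, less where a joint would pass 70% of its speed; a pose out of reach is approached as far as the arm can. A call with a gripper value outside its range is refused whole. "gripper" is the opening, from 0 (shut) to 1 (fully open), set as the call begins (left out, the last holds). The fingers move at their own pace and stop on an object; "force" is the grip in N (left out, the last holds). Time passes only in rows, so rows that repeat a pose let the fingers close, or fill a call up. It gives the time, the measured TCP pose, the force, the opening and the grip force at its end, in the units of the state.
- sensors.observe(): the state, without advancing time (a new reading comes with each control period).
- vision.snapshot(name): name is "scene" or "top" or "wrist"; returns a dict with "frame" (384x512x3 uint8, red, green, blue), "range_z" (384x512 float32, m along the optical axis (not along the pixel's ray), 0 where there is no reading), "K" (3x3 intrinsics, pixels), "distortion" ([k1, k2, p1, p2, k3] as OpenCV has them; the pictures are not rectified), "T" (4x4, takes a point from camera to world coordinates); the wrist camera has in their place "hand_eye" (4x4, takes a point from camera to tool coordinates, whose origin is the TCP and whose axes are the flange's). Camera axes: x right, y up, looking along -z (the intrinsics and any distortion apply to the point x, -y, -z); pixel columns grow to the right and rows downward; lengths in m; the calibration is good to about 2 mm. A picture is of the moment at which its call begins: read the wrist's pose just before it.
- arm.hand_in(): hands the job in; it is judged then, once.
Trained networks look in the newest picture that a camera, given by its name, has taken for a name from the list of things; names that differ only in an ending like _2 or _b are one class to them, and where a whole thing is asked for, a point or a joint stands for the part that bears it (a point fixed in the world has none). Each returns a list of dicts, best first, with "score" (0 to 1); they miss things now and then, are a little off and sometimes report something else, mostly with a low value. They report only what shows in the picture. A call takes as long as a camera call. They do not tell look-alikes from the thing itself.
- regions_of(camera, name): "mask" (384x512 bool, what is visible of it).
- landmark_of(camera, name): "at" ([x, y, z] in m, in world coordinates, good to about 4 mm: a listed point, or the origin of a listed thing).
The state is a dict: "time_s": time; "qpos": joint angles; "dq": joint speeds; "effort": joint torques, N m; "tool_pos": TCP position; "orientation": TCP orientation; "wrist_force": force on the tool from outside, world axes, zero at the start; "moment": the same for the moment, N m; "grip_width": opening from 0.0 (shut) to 1.0 (fully open); "finger_force": force on a finger pad.
Only numpy, scipy, OpenCV 4.12 (cv2) and the standard library are available. Lean on these libraries where they do the work, as an engineer would, in place of code of your own. Each camera call takes 0.05 s, during which the arm holds its last target. There are 200 camera calls.

## Working session

There is one attempt and no reset: what is moved stays moved. The work goes in short steps, Python scripts to look and compute and a tool call to move; the robot and the scene stay as the last step left them, time stands still between calls to the robot, and variables do not carry over. Pictures are saved under pics/ and viewed, at most 10 in all, crops included, and the job is handed in when it is done.

Besides the shell and the picture viewer there is one more tool, called after "Call:" as a command line: name --argument value ..., lists and objects as JSON in quotes. arm_command: Moves the arm, as the interface text tells. Its arguments: {"type":"object","properties":{"series":{"type":"array","items":{"type":"array"}},"gripper":{"type":"number"},"force":{"type":"number"}},"required":["series"]}

```bash
mkdir -p pics; cat > h.py <<'E'
import numpy as np, cv2
from bench import sensors, vision, arm, regions_of, landmark_of
def save(s,n): cv2.imwrite(f'pics/{n}.png', cv2.cvtColor(s['frame'],cv2.COLOR_RGB2BGR))
def cloud(s,T=None):
    T=s['T'] if T is None else T
    z=s['range_z']; v,u=np.mgrid[0:384,0:512]
    p=cv2.undistortPoints(np.stack([u,v],-1).reshape(-1,1,2).astype(float),s['K'],np.array(s['distortion'])).reshape(384,512,2)
    c=np.stack([p[...,0]*z,-p[...,1]*z,-z,np.ones_like(z)],-1)
    w=(c@np.array(T).T)[...,:3]; w[z==0]=np.nan; return w
E
python3 - <<'E'
from h import *
st=sensors.observe(); print(st['time_s'],st['tool_pos'],np.round(st['orientation'],3).tolist(),st['grip_width'])
for c in ['scene','top']:
    s=vision.snapshot(c); save(s,c); w=cloud(s)
    for n in ['drift_grip','sleeve_mid','blue_sleeve_mid','carrier']:
        for d in landmark_of(c,n)[:3]: print(c,n,'L',round(d['score'],2),np.round(d['at'],3))
        for d in regions_of(c,n)[:4]:
            m=d['mask']; r,k=np.nonzero(m); p=w[m]; 
            print('   R',round(d['score'],2),'px',int(k.mean()),int(r.mean()),m.sum(),np.round(np.nanmedian(p,0),3),'zmax',np.round(np.nanpercentile(p[:,2],95),3),s['frame'][m].mean(0).astype(int))
a=cv2.imread('pics/scene.png');b=cv2.imread('pics/top.png')
cv2.imwrite('pics/both.png',cv2.resize(np.vstack([a,b]),(400*1,600)))
E
```

```text
0.0 [ 0.12931096 -0.55974094  0.25537734] [[0.974, 0.225, -0.0], [0.225, -0.974, 0.002], [0.0, -0.002, -1.0]] 1.001819175973032
scene drift_grip L 0.87 [ 0.383 -0.229  0.108]
scene drift_grip L 0.74 [ 0.47  -0.228  0.124]
   R 0.74 px 171 104 655 [ 0.394 -0.224  0.083] zmax 0.139 [178 150  37]
   R 0.71 px 148 127 579 [ 0.484 -0.222  0.112] zmax 0.153 [143  71  69]
scene sleeve_mid L 0.56 [0.588 0.192 0.107]
   R 0.47 px 336 242 199 [0.585 0.193 0.123] zmax 0.126 [211 103  33]
scene blue_sleeve_mid L 0.52 [0.574 0.111 0.104]
   R 0.72 px 294 221 201 [0.574 0.114 0.123] zmax 0.125 [ 32  71 166]
scene carrier L 0.96 [ 0.573  0.154 -0.002]
   R 0.66 px 310 255 8875 [0.605 0.158 0.091] zmax 0.131 [111 129 124]
top drift_grip L 0.78 [ 0.47  -0.229  0.124]
top drift_grip L 0.69 [ 0.382 -0.232  0.11 ]
   R 0.84 px 370 260 629 [ 0.386 -0.22   0.083] zmax 0.14 [216 194  78]
   R 0.75 px 371 211 620 [ 0.473 -0.219  0.105] zmax 0.155 [171 112 108]
top sleeve_mid L 0.73 [0.585 0.194 0.107]
   R 0.68 px 140 151 166 [0.586 0.196 0.125] zmax 0.127 [219 130  74]
top blue_sleeve_mid L 0.52 [0.574 0.116 0.108]
   R 0.61 px 183 157 210 [0.574 0.118 0.125] zmax 0.127 [ 83 107 177]
top carrier L 0.98 [0.579 0.159 0.002]
   R 0.91 px 169 166 6551 [0.558 0.149 0.126] zmax 0.133 [156 170 162]
   R 0.53 px 183 157 216 [0.575 0.118 0.125] zmax 0.127 [ 83 107 176]
```

View pics/scene.png

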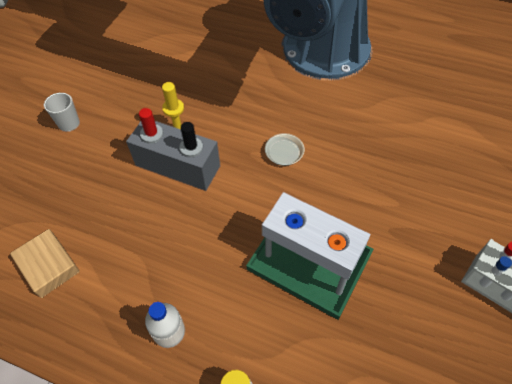

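View pics/top.png

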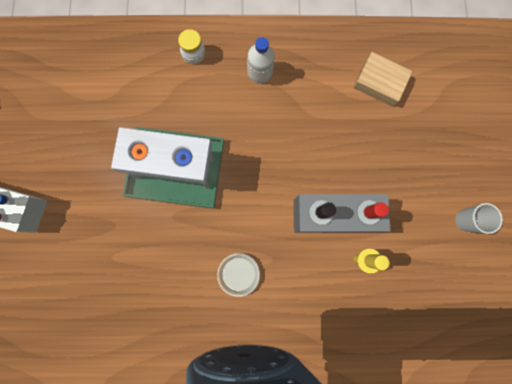

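```bash
python3 - <<'E'
from h import *
for c in ['top','scene']:
    s=vision.snapshot(c); w=cloud(s); 
    x,y,z=w[...,0],w[...,1],w[...,2]
    # red handle
    hsv=cv2.cvtColor(s['frame'],cv2.COLOR_RGB2HSV); H,S,V=[hsv[...,i].astype(int) for i in range(3)]
    m=((H<8)|(H>170))&(S>90)&(abs(x-.47)<.06)&(abs(y+.23)<.06)
    p=w[m]; print(c,'red n',m.sum(),'z range',np.nanpercentile(p[:,2],[2,98]).round(3))
    top=p[p[:,2]>np.nanpercentile(p[:,2],98)-.004]
    print('  top face mean',top.mean(0).round(4),'bbox',top.min(0).round(3),top.max(0).round(3))
    # stand top
    m=(abs(z-.085)<.004)&(abs(x-.43)<.15)&(abs(y+.23)<.15); p=w[m]; print('  stand bbox',np.nanmin(p,0).round(3),np.nanmax(p,0).round(3))
    m=(abs(z-.130)<.004)&(abs(x-.575)<.1)&(abs(y-.155)<.15); p=w[m][:,:2].astype(np.float32); print('  carrier top',cv2.minAreaRect(p))
    for n,t in [('sleeve_mid',(.586,.195)),('blue_sleeve_mid',(.575,.116))]:
        for d in regions_of(c,n)[:1]:
            p=w[d['mask']]; p=p[p[:,2]>.115]; print('  ',n,cv2.minEnclosingCircle(p[:,:2].astype(np.float32)),np.nanmedian(p[:,2]))
    if c=='top':
        cr=s['frame'][150:330,290:450]; cv2.imwrite('pics/crop.png',cv2.cvtColor(cv2.resize(cr,None,fx=3,fy=3,interpolation=2),cv2.COLOR_RGB2BGR))
E
```

```text
top red n 311 z range [0.089 0.156]
  top face mean [ 0.4747 -0.2255  0.1542] bbox [ 0.463 -0.238  0.152] [ 0.487 -0.214  0.157]
  stand bbox [ 0.367 -0.267  0.081] [ 0.51  -0.095  0.089]
  carrier top ((0.5800228714942932, 0.15567746758460999), (0.16480031609535217, 0.07576663047075272), 82.05826568603516)
   sleeve_mid ((0.5847342014312744, 0.19511248171329498), 0.013811828568577766) 0.12532868428432353
   blue_sleeve_mid ((0.5757221579551697, 0.11634798347949982), 0.01597900688648224) 0.12515160270781744
scene red n 347 z range [0.099 0.154]
  top face mean [ 0.4768 -0.2277  0.1523] bbox [ 0.464 -0.239  0.15 ] [ 0.488 -0.215  0.155]
  stand bbox [ 0.383 -0.27   0.081] [ 0.513 -0.096  0.089]
  carrier top ((0.5805410146713257, 0.15383794903755188), (0.16490493714809418, 0.07777532190084457), 81.46824645996094)
   sleeve_mid ((0.5889111757278442, 0.19542774558067322), 0.01596580445766449) 0.1234090217384447
   blue_sleeve_mid ((0.5751228928565979, 0.11481253057718277), 0.014501871541142464) 0.12330140791149602
```

View pics/crop.png

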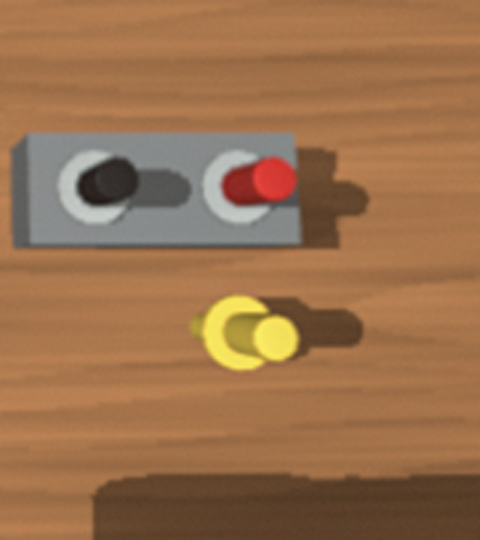

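The red handle is at top px (375, 210), in the grey stand. The black slim rod at (322, 211) and the free-standing yellow one at (373, 261) are look-alikes. The red drift fits because it is red and sits in the stand with its top at z = 0.153. The orange sleeve is at top px (139, 151) and the blue one at (183, 157). I'm moving above the drift now.

Call:
arm_command --series '[[[0.88,-0.53,0],0],[[1.76,-1.06,0],0],[[2.64,-1.59,0],0],[[3.52,-2.12,0],0],[[4.4,-2.65,0],0]]' --gripper 1 --force 60

```text
time_s: 1.62
tool_pos: [0.2779, -0.416, 0.2564]
orientation: [[0.975, 0.224, 0.0], [0.224, -0.975, -0.0], [0.0, 0.0, -1.0]]
wrist_force: [0.9, 0.3, -0.1]
grip_width: 0.998
finger_force: 0.0
```

Call:
arm_command --series '[[[0.88,-0.53,0],0],[[1.76,-1.06,0],0],[[2.64,-1.59,0],0],[[3.52,-2.12,0],0],[[4.4,-2.65,0],0]]'

```text
time_s: 2.03
tool_pos: [0.4258, -0.273, 0.2567]
orientation: [[0.974, 0.225, 0.001], [0.225, -0.974, -0.001], [0.0, 0.001, -1.0]]
wrist_force: [0.1, -1.2, 0.6]
grip_width: 1.0
finger_force: 0.0
```

Call:
arm_command --series '[[[0.75,-0.43,0],0],[[1.5,-0.86,0],0],[[1.5,-0.86,0],0],[[1.5,-0.86,0],0],[[1.5,-0.86,0],0]]'

```text
time_s: 2.45
tool_pos: [0.4752, -0.2275, 0.2562]
orientation: [[0.974, 0.226, -0.0], [0.226, -0.974, -0.0], [-0.001, 0.0, -1.0]]
wrist_force: [-0.1, -0.2, -0.2]
grip_width: 0.999
finger_force: 0.0
```

```bash
python3 - <<'E'
from h import *
st=sensors.observe(); s=vision.snapshot('wrist'); save(s,'w1')
T=np.eye(4);T[:3,:3]=st['orientation'];T[:3,3]=st['tool_pos']; w=cloud(s,T@np.array(s['hand_eye']))
hsv=cv2.cvtColor(s['frame'],cv2.COLOR_RGB2HSV); H,S,V=[hsv[...,i].astype(int) for i in range(3)]
m=((H<8)|(H>170))&(S>90)&(abs(w[...,0]-.475)<.06)&(abs(w[...,1]+.227)<.06); p=w[m]
print(m.sum(),np.nanpercentile(p,[2,50,98],axis=0).round(4))
t=p[p[:,2]>.148]; 
if len(t): print(cv2.minEnclosingCircle(t[:,:2].astype(np.float32)))
print([ (d['score'],d['at']) for d in landmark_of('wrist','drift_grip')])
E
```

```text
1260 [[ 0.4633 -0.2387  0.103 ]
 [ 0.4786 -0.2271  0.1525]
 [ 0.4866 -0.2163  0.1543]]
((0.47421368956565857, -0.22812670469284058), 0.012855075299739838)
[(0.89, [0.3847, -0.2288, 0.1079]), (0.87, [0.4743, -0.2286, 0.1205])]
```

View pics/w1.png

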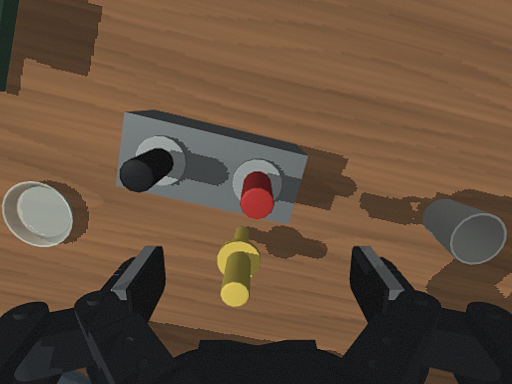

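The red handle is at px (257, 195), measured at (0.4745, -0.228), directly under the TCP. The yellow one at (237, 270) and the black one at (147, 168) are clear of the fingers, so I'm going down to grip.

Call:
arm_command --series '[[[0,0,0.7],0],[[0,0,1.4],0],[[0,0,2.1],0],[[0,0,2.7],0],[[0,0,3.1],0]]'

```text
time_s: 2.97
tool_pos: [0.4734, -0.228, 0.1298]
orientation: [[0.975, 0.222, -0.002], [0.222, -0.975, 0.002], [-0.002, -0.002, -1.0]]
wrist_force: [-0.7, 0.3, -0.3]
grip_width: 0.999
finger_force: 0.0
```

Call:
arm_command --series '[[[0,0,0],0],[[0,0,0],0],[[0,0,0],0],[[0,0,0],0],[[0,0,0],0]]' --gripper 0 --force 80

```text
time_s: 3.38
tool_pos: [0.4761, -0.2282, 0.1339]
orientation: [[0.974, 0.224, 0.002], [0.224, -0.974, -0.001], [0.002, 0.002, -1.0]]
wrist_force: [-0.8, 0.7, 0.3]
grip_width: 0.3
finger_force: 9.7
```

Call:
arm_command --series '[[[0,0,0],0],[[0,0,0],0],[[0,0,0],0],[[0,0,0],0],[[0,0,0],0]]'

```text
time_s: 3.8
tool_pos: [0.4761, -0.2283, 0.134]
orientation: [[0.974, 0.225, 0.002], [0.225, -0.974, -0.002], [0.002, 0.002, -1.0]]
wrist_force: [-1.8, 0.4, 6.6]
grip_width: 0.285
finger_force: 78.1
```

Call:
arm_command --series '[[[0,0,-0.3],0],[[0,0,-0.7],0],[[0,0,-1.1],0],[[0,0,-1.5],0],[[0,0,-1.9],0]]'

```text
time_s: 4.22
tool_pos: [0.4752, -0.2273, 0.2097]
orientation: [[0.974, 0.225, 0.0], [0.225, -0.974, 0.0], [0.0, -0.0, -1.0]]
wrist_force: [0.5, -0.4, -2.5]
grip_width: 0.283
finger_force: 78.5
```

Call:
arm_command --series '[[[0,0,-0.5],0],[[0,0,-1.0],0],[[0,0,-1.5],0],[[0,0,-1.8],0],[[0,0,-1.8],0]]'

```text
time_s: 4.63
tool_pos: [0.4766, -0.2284, 0.284]
orientation: [[0.974, 0.225, 0.005], [0.225, -0.974, -0.004], [0.004, 0.005, -1.0]]
wrist_force: [-0.4, -0.1, -1.6]
grip_width: 0.288
finger_force: 78.6
```

```bash
python3 - <<'E'
from h import *
st=sensors.observe(); print(st['tool_pos'],st['wrist_force'],st['moment'],st['finger_force'],st['grip_width'])
for c in ['scene','top']:
    s=vision.snapshot(c);w=cloud(s)
    print(c,[(d['score'],np.round(d['at'],4)) for d in landmark_of(c,'drift_grip')])
    for d in regions_of(c,'drift_grip')[:2]: 
        p=w[d['mask']]; print(np.nanpercentile(p,[3,50,97],axis=0).round(3).tolist())
    if c=='scene': save(s,'lift')
i=cv2.imread('pics/lift.png')[0:220,60:330]; cv2.imwrite('pics/liftc.png',cv2.resize(i,None,fx=2.5,fy=2.5))
R=np.array(st['orientation']); d=np.array([.5855,.1952,st['tool_pos'][2]])-st['tool_pos']; print(d,R.T@d/.04)
E
```

```text
[ 0.47655129 -0.22836784  0.2840031 ] [-0.41110028 -0.10885397 -1.60444593] [-0.04256867 -0.00923328  0.04225247] 78.56586813926697 0.28802510271781423
scene [(0.7, array([ 0.3786, -0.2277,  0.1069])), (0.64, array([ 0.4737, -0.2293,  0.2698]))]
[[0.317, -0.268, -0.0], [0.393, -0.225, 0.082], [0.407, -0.21, 0.139]]
[[0.467, -0.244, 0.17], [0.484, -0.224, 0.244], [0.496, -0.21, 0.303]]
top [(0.55, array([ 0.4737, -0.2276,  0.2682])), (0.55, array([ 0.387 , -0.2288,  0.1133]))]
[[0.451, -0.265, 0.085], [0.467, -0.219, 0.238], [0.493, -0.166, 0.349]]
[[0.366, -0.24, 0.01], [0.386, -0.22, 0.088], [0.404, -0.207, 0.14]]
[0.10894871 0.42356784 0.        ] [ 5.03706362 -9.70448276 -0.02668987]
```

View pics/liftc.png

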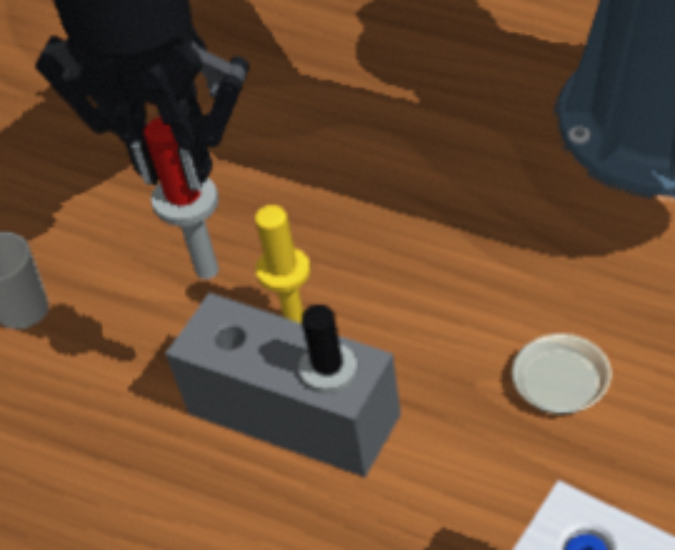

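The drift hangs upright in the grip: handle at crop (170, 160), rod tip at (205, 275), clear of the stand. The yellow and black ones have not moved. Next I'm carrying it over the orange bore.

Call:
arm_command --series '[[[0.3,-0.58,0],0],[[0.76,-1.46,0],0],[[1.22,-2.35,0],0],[[1.68,-3.23,0],0],[[2.14,-4.12,0],0]]'

```text
time_s: 5.35
tool_pos: [0.5214, -0.0461, 0.2793]
orientation: [[0.975, 0.224, -0.002], [0.224, -0.975, 0.001], [-0.001, -0.001, -1.0]]
wrist_force: [0.9, -0.4, -2.2]
grip_width: 0.289
finger_force: 78.9
```

Call:
arm_command --series '[[[0.46,-0.88,0],0],[[0.92,-1.77,0],0],[[1.38,-2.65,0],0],[[1.84,-3.54,0],0],[[2.3,-4.42,0],0]]'

```text
time_s: 5.77
tool_pos: [0.5713, 0.1473, 0.2791]
orientation: [[0.974, 0.225, -0.002], [0.225, -0.974, -0.0], [-0.002, -0.0, -1.0]]
wrist_force: [0.8, 0.4, -2.7]
grip_width: 0.287
finger_force: 78.9
```

Call:
arm_command --series '[[[0.3,-0.6,0],0],[[0.5,-1.0,0],0],[[0.6,-1.16,0],0],[[0.6,-1.16,0],0],[[0.6,-1.16,0],0]]'

```text
time_s: 6.18
tool_pos: [0.5842, 0.1952, 0.2794]
orientation: [[0.974, 0.225, -0.002], [0.225, -0.974, -0.001], [-0.002, 0.001, -1.0]]
wrist_force: [-0.2, -0.7, -1.7]
grip_width: 0.286
finger_force: 78.9
```

```bash
python3 - <<'E'
from h import *
st=sensors.observe(); print(st['time_s'],st['tool_pos'],np.round(st['orientation'],3).tolist(),st['finger_force'])
T=np.eye(4);T[:3,:3]=st['orientation'];T[:3,3]=st['tool_pos']
for c in ['wrist','scene','top']:
    s=vision.snapshot(c);save(s,'b'+c); w=cloud(s,T@np.array(s['hand_eye']) if c=='wrist' else None)
    for n in ['drift_grip','sleeve_mid','blue_sleeve_mid','carrier']:
        print(c,n,[(d['score'],np.round(d['at'],4)) for d in landmark_of(c,n)][:2])
    m=(abs(w[...,2]-.130)<.004)&(abs(w[...,0]-.58)<.1)&(abs(w[...,1]-.155)<.12); print(m.sum(),cv2.minAreaRect(w[m][:,:2].astype(np.float32)))
    # rod / collar points: below the collar, above the block
    q=w[(np.hypot(w[...,0]-.586,w[...,1]-.195)<.035)&(w[...,2]>.140)&(w[...,2]<.222)]
    print('rod',len(q), np.nanpercentile(q,[3,50,97],axis=0).round(4).tolist() if len(q) else '')
a=cv2.imread('pics/bscene.png')[120:330,220:420];b=cv2.imread('pics/bwrist.png')
cv2.imwrite('pics/bb.png',np.hstack([cv2.resize(a,(366,384)),cv2.resize(b,(430,384))]))
E
```

```text
6.1833 [0.58421619 0.195207   0.27935794] [[0.974, 0.225, -0.002], [0.225, -0.974, -0.001], [-0.002, 0.001, -1.0]] 78.85032176971436
wrist drift_grip [(0.75, array([0.585 , 0.1916, 0.2696]))]
wrist sleeve_mid [(0.82, array([0.5865, 0.1929, 0.1032]))]
wrist blue_sleeve_mid [(0.61, array([0.5764, 0.1148, 0.1085]))]
wrist carrier [(0.92, array([ 0.5793,  0.1538, -0.0051])), (0.33, array([0.5853, 0.1941, 0.2673]))]
11059 ((0.5786631107330322, 0.15320825576782227), (0.16547727584838867, 0.07567623257637024), 82.09420013427734)
rod 152 [[0.5841, 0.1884, 0.1625], [0.5896, 0.196, 0.1721], [0.5906, 0.2024, 0.183]]
scene drift_grip [(0.96, array([0.5824, 0.1951, 0.2675])), (0.65, array([ 0.3801, -0.2271,  0.1092]))]
scene sleeve_mid [(0.74, array([0.5873, 0.1912, 0.1077]))]
scene blue_sleeve_mid [(0.76, array([0.5746, 0.1115, 0.1066]))]
scene carrier [(0.97, array([5.782e-01, 1.594e-01, 5.000e-04]))]
3275 ((0.5803643465042114, 0.15386857092380524), (0.16486413776874542, 0.0768517330288887), 81.94863891601562)
rod 155 [[0.5851, 0.1863, 0.1639], [0.591, 0.1947, 0.1839], [0.593, 0.2024, 0.2053]]
top drift_grip [(0.77, array([0.5808, 0.1971, 0.2685])), (0.66, array([ 0.3817, -0.2288,  0.1106]))]
top sleeve_mid [(0.48, array([0.5844, 0.193 , 0.1072]))]
top blue_sleeve_mid [(0.57, array([0.5754, 0.1155, 0.1065]))]
top carrier [(0.63, array([ 0.5777,  0.155 , -0.0012]))]
3029 ((0.5800272226333618, 0.1556038111448288), (0.16461463272571564, 0.0759226381778717), 82.01229858398438)
rod 97 [[0.5732, 0.1872, 0.1654], [0.5764, 0.1895, 0.1822], [0.5859, 0.1982, 0.1998]]
```

View pics/bb.png

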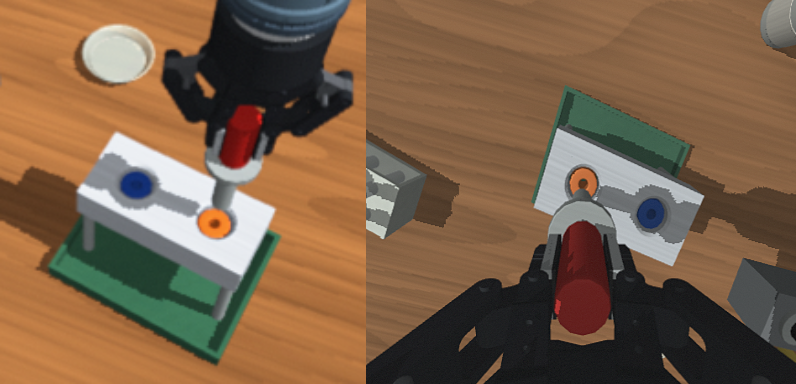

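The rod is above the orange bore (right half px (583, 183)); its axis is about (0.583, 0.195) and the bore about (0.585, 0.194), within the 8 mm clearance. I'm going down with a 2 mm correction.

Call:
arm_command --series '[[[0.04,0.04,0.2],0],[[0.04,0.04,0.5],0],[[0.04,0.04,0.8],0],[[0.04,0.04,0.85],0],[[0.04,0.04,0.85],0]]' --force 110

```text
time_s: 7.35
tool_pos: [0.5856, 0.1945, 0.2442]
orientation: [[0.974, 0.225, -0.003], [0.225, -0.974, -0.0], [-0.003, -0.0, -1.0]]
wrist_force: [0.2, 0.2, -2.5]
grip_width: 0.285
finger_force: 107.9
```

Call:
arm_command --series '[[[0,0,0.12],0],[[0,0,0.24],0],[[0,0,0.36],0],[[0,0,0.48],0],[[0,0,0.6],0]]'

```text
time_s: 7.77
tool_pos: [0.5864, 0.1947, 0.2218]
orientation: [[0.974, 0.225, 0.0], [0.225, -0.974, 0.0], [0.0, -0.0, -1.0]]
wrist_force: [-0.0, 0.7, -0.5]
grip_width: 0.28
finger_force: 108.0
```

Call:
arm_command --series '[[[0,0,0.19],0],[[0,0,0.38],0],[[0,0,0.57],0],[[0,0,0.76],0],[[0,0,0.9],0]]'

```text
time_s: 8.18
tool_pos: [0.5858, 0.1945, 0.1844]
orientation: [[0.974, 0.225, -0.002], [0.225, -0.974, -0.0], [-0.002, -0.0, -1.0]]
wrist_force: [0.5, -0.4, -1.7]
grip_width: 0.277
finger_force: 107.9
```

Call:
arm_command --series '[[[0,0,0.06],0],[[0,0,0.12],0],[[0,0,0.15],0],[[0,0,0.18],0],[[0,0,0.18],0]]'

```text
time_s: 8.6
tool_pos: [0.5866, 0.1947, 0.1794]
orientation: [[0.974, 0.225, 0.0], [0.225, -0.974, 0.0], [0.0, 0.0, -1.0]]
wrist_force: [-0.7, 0.5, -2.3]
grip_width: 0.283
finger_force: 108.0
```

```bash
python3 - <<'E'
from h import *
st=sensors.observe(); print(st['tool_pos'],st['wrist_force'])
T=np.eye(4);T[:3,:3]=st['orientation'];T[:3,3]=st['tool_pos']
for c in ['scene','top','wrist']:
    s=vision.snapshot(c);save(s,'c'+c); w=cloud(s,T@np.array(s['hand_eye']) if c=='wrist' else None)
    for n in ['drift_grip','sleeve_mid','blue_sleeve_mid']:
        print(c,n,[(d['score'],np.round(d['at'],4)) for d in landmark_of(c,n)][:2])
    hsv=cv2.cvtColor(s['frame'],cv2.COLOR_RGB2HSV).astype(int); m=(abs(hsv[...,0]-10)<5)&(hsv[...,1]>180)&(np.hypot(w[...,0]-.58,w[...,1]-.155)<.15)
    print('orange',m.sum(),np.nanmedian(w[m],0) if m.any() else '')
a=cv2.imread('pics/cscene.png')[120:330,220:420];b=cv2.imread('pics/cwrist.png')
cv2.imwrite('pics/cc.png',np.hstack([cv2.resize(a,(366,384)),cv2.resize(b,(430,384))]))
E
```

```text
[0.58660873 0.19469442 0.17941309] [-0.66541172  0.51253897 -2.31347808]
scene drift_grip [(0.89, array([0.5837, 0.1936, 0.1652])), (0.8, array([ 0.3829, -0.2297,  0.1106]))]
scene sleeve_mid [(0.61, array([0.6111, 0.1895, 0.0188]))]
scene blue_sleeve_mid [(0.67, array([0.5698, 0.1116, 0.1064]))]
orange 274 [0.61819627 0.18826302 0.0299183 ]
top drift_grip [(0.58, array([0.5847, 0.1973, 0.1709])), (0.58, array([ 0.3817, -0.231 ,  0.1105]))]
top sleeve_mid []
top blue_sleeve_mid [(0.61, array([0.5753, 0.1124, 0.1062]))]
orange 0 
wrist drift_grip [(0.96, array([0.5872, 0.1924, 0.1675]))]
wrist sleeve_mid [(0.73, array([0.6089, 0.1905, 0.0179]))]
wrist blue_sleeve_mid [(0.74, array([0.5759, 0.1133, 0.1084]))]
orange 22 [0.61450284 0.19076773 0.03043364]
```

View pics/cc.png

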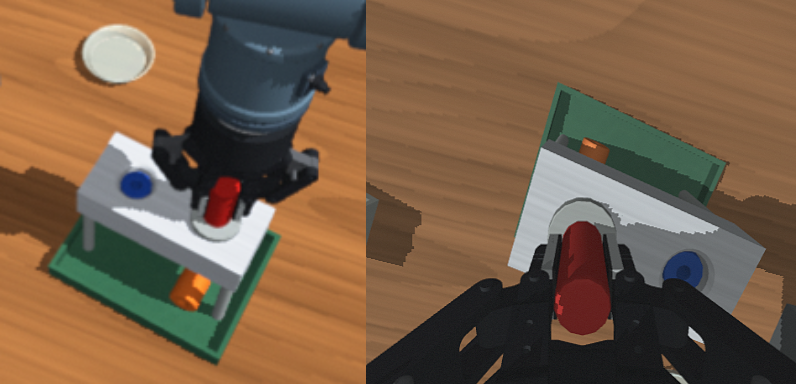

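The orange sleeve lies in the tray (left half px (190, 290), z ≈ 0.019). The drift is almost seated and the blue sleeve is in place at (136, 184). I'll press until the collar makes contact, then release.

Call:
arm_command --series '[[[0,0,0.02],0],[[0,0,0.04],0],[[0,0,0.06],0],[[0,0,0.06],0],[[0,0,0.06],0]]'

```text
time_s: 9.62
tool_pos: [0.5867, 0.1947, 0.1792]
orientation: [[0.974, 0.225, 0.001], [0.225, -0.974, -0.0], [0.001, 0.0, -1.0]]
wrist_force: [-7.0, -1.9, 12.6]
grip_width: 0.279
finger_force: 108.9
```

Call:
arm_command --series '[[[0,0,0],0],[[0,0,0],0],[[0,0,0],0],[[0,0,0],0],[[0,0,0],0]]' --gripper 1

```text
time_s: 10.03
tool_pos: [0.5864, 0.1946, 0.1764]
orientation: [[0.974, 0.225, -0.0], [0.225, -0.974, -0.0], [-0.0, -0.0, -1.0]]
wrist_force: [0.1, 0.1, -0.5]
grip_width: 0.966
finger_force: 0.0
```

Call:
arm_command --series '[[[0,0,0],0],[[0,0,0],0],[[0,0,0],0],[[0,0,0],0],[[0,0,0],0]]'

```text
time_s: 10.45
tool_pos: [0.5865, 0.1947, 0.1767]
orientation: [[0.974, 0.225, -0.0], [0.225, -0.974, 0.0], [-0.0, -0.0, -1.0]]
wrist_force: [-1.4, 0.9, -0.1]
grip_width: 1.0
finger_force: 0.0
```

Contact felt at 12.6 N, and the gripper is open with no force on the fingers. I'm retreating straight up.

Call:
arm_command --series '[[[0,0,-0.3],0],[[0,0,-0.8],0],[[0,0,-1.4],0],[[0,0,-2.1],0],[[0,0,-2.8],0]]'

```text
time_s: 10.87
tool_pos: [0.5862, 0.1946, 0.2906]
orientation: [[0.974, 0.225, -0.0], [0.225, -0.974, -0.0], [-0.0, -0.0, -1.0]]
wrist_force: [1.3, 0.8, -0.3]
grip_width: 1.004
finger_force: 0.0
```

Call:
arm_command --series '[[[0,0,-0.4],0],[[0,0,-0.4],0],[[0,0,-0.4],0],[[0,0,-0.4],0],[[0,0,-0.4],0]]'

```text
time_s: 11.28
tool_pos: [0.5857, 0.1945, 0.303]
orientation: [[0.974, 0.225, -0.003], [0.225, -0.974, -0.0], [-0.003, -0.0, -1.0]]
wrist_force: [-0.4, 0.2, 0.1]
grip_width: 1.002
finger_force: 0.0
```

```bash
python3 - <<'E'
from h import *
st=sensors.observe()
T=np.eye(4);T[:3,:3]=st['orientation'];T[:3,3]=st['tool_pos']
for c in ['scene','wrist']:
    s=vision.snapshot(c);save(s,'d'+c)
    for n in ['drift_grip','sleeve_mid','blue_sleeve_mid']:
        print(c,n,[(d['score'],np.round(d['at'],4)) for d in landmark_of(c,n)][:2])
a=cv2.imread('pics/dscene.png')[120:330,220:420];b=cv2.imread('pics/dwrist.png')
cv2.imwrite('pics/dd.png',np.hstack([cv2.resize(a,(366,384)),cv2.resize(b,(430,384))]))
E
```

```text
scene drift_grip [(0.76, array([0.5809, 0.1965, 0.1666])), (0.56, array([ 0.3795, -0.2282,  0.1108]))]
scene sleeve_mid [(0.67, array([0.6096, 0.1909, 0.019 ]))]
scene blue_sleeve_mid [(0.53, array([0.5719, 0.1092, 0.1089]))]
wrist drift_grip [(0.7, array([0.5856, 0.1959, 0.164 ]))]
wrist sleeve_mid [(0.77, array([0.6081, 0.1896, 0.0164]))]
wrist blue_sleeve_mid [(0.8, array([0.5733, 0.1152, 0.1089]))]
```

View pics/dd.png

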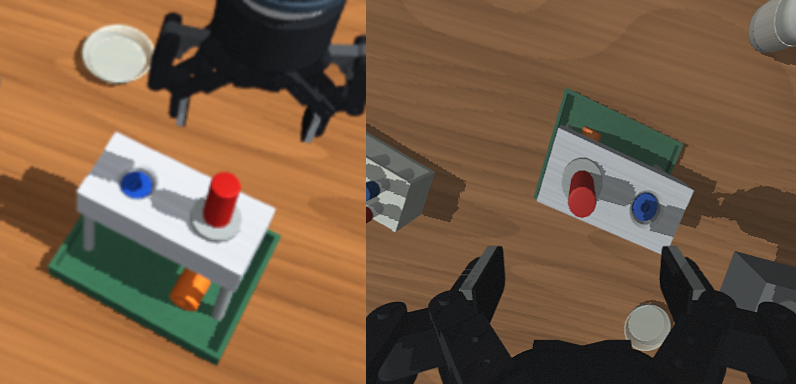

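The drift stands upright in the bore with its collar on the carrier (left half px (222, 200)). The orange sleeve is in the tray (190, 290), the blue sleeve is in place (137, 184), and the gripper is clear.

```bash
python3 -c "
from bench import arm; print(arm.hand_in())"
```

```text
the job is handed in; nothing more can be done
None
```

The job is handed in (no verdict came back): the orange sleeve is in the green tray, the drift stands released and upright in the bore with its collar on the carrier, and the blue sleeve is still in place.

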